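# Seat a cuvette carrier on the rotary base's cone, groove and flat

### The job

Take the cuvette carrier from its parking tray and set it down gently on the rotary base so that its three ball feet are fully home: the foot under the narrow tail in the central cone, the long front foot in the V groove, the short one on the flat. The platter is locked at an angle nobody noted, so look or feel for the groove; keep the carrier upright all the way, let go of it, and leave the bystanding vial, jar, beaker, dish, tip box, bottle and weight where they stand.

Things in the scene. Friction and masses are not known exactly. Their poses are not given: they have to be found in the camera images.
- carrier_grip (a point): Grasp point of the cuvette carrier (250 to 470 g), in its upright black fin: 40 mm long (x), 12 mm thick (y), top 20 mm above this point. x runs from tail to cuvettes, y left, z up. The fin stands on a T-shaped aluminium plate whose top is 26 mm and underside 34 mm below this point. Three 16 mm steel balls on stems stand under it: two long feet and one 7.5 mm shorter.
- carrier_plate (a point): Middle of the underside of the carrier's plate, 34 mm straight below the grasp point. The plate has a wide front (x -4 to 48 mm, y +-52 mm) and a narrow tail (x -60 to -4 mm, y +-16 mm). A black block with four clear cuvettes (x 27 to 47 mm, y +-33 mm) stands 42 mm above this point. Same axes as the grasp point.
- cone_foot (a point): Lowest point of the long ball foot under the narrow tail: x -45, y 0, z -56 mm from the grasp point, same axes. It belongs in the cone.
- groove_foot (a point): Lowest point of the long ball foot at the carrier's front left: x +32, y +38, z -56 mm from the grasp point. It belongs in the groove.
- flat_foot (a point): Lowest point of the short ball foot at the carrier's front right: x +32, y -38, z -48.5 mm from the grasp point. It belongs on the platter's flat face.
- cone (a point): Centre of the cone's mouth, level with the platter's flat top face, 42 mm above the table. The cone is a pit 20 mm wide at the mouth with flanks of 50 degrees, on the platter's axis. A ball fully home in cone or groove has its lowest point 7.5 mm below the face. The axes are the base's, not the platter's.
- base: Rotary base, fixed: grey block 250 x 250 x 28 mm, origin at the centre of its underside, carrying a bare aluminium platter (216 mm across, 14 mm thick), locked firmly at an angle that is not reported. When home, the carrier's x axis points anywhere within 0.6 rad either side of the base's x axis.
- platter (a point): Same point as the cone's mouth, base's axes. Cut in the platter's flat face is one radial V groove, 58 to 100 mm from here, 20 mm wide, flanks 50 degrees. It points 0.458 rad to the left (anticlockwise from above) of where the carrier's x axis points when home. A ball within 8 mm of its middle line sinks in part way; elsewhere it stands on the face. A bright round pad marks the flat.
- tray: Grey parking tray, fixed, 190 x 130 mm, 6 mm thick, with a 7.5 mm higher step for the short foot; its origin is below the middle of the parked carrier, x along the carrier.
- vial (a point): Bystander: middle of the amber glass vial on the tray, in front of the carrier, 22 mm wide, 42 mm tall. Leave it.
- jar (a point): Bystander: middle of the small white jar on the tray, in front of the carrier, 28 mm wide, 32 mm tall. Leave it.
- beaker (a point): Bystander: glass beaker, 72 mm wide, 85 mm tall, point half-way up. Leave it.
- dish (a point): Bystander: flat glass dish, 90 mm wide, 16 mm tall, point half-way up. Leave it.
- tipbox (a point): Bystander: closed yellow tip box, 85 x 120 x 55 mm, point at its centre. Leave it.
- bottle (a point): Bystander: white bottle with a blue cap, 70 mm wide, 150 mm tall, point half-way up. Leave it.
- weight (a point): Bystander: steel weight, 36 mm wide, 45 mm tall, point half-way up. Leave it.
Things that resemble listed ones, but are neither listed nor needed, are in the scene too. Leave any red look-alike of the part that bears carrier_grip alone.

How it is judged (in metres and radians):
On the way:
1. the carrier is lifted clear of the tray (height (world z) of cone_foot above 0.05 m), for 0.1 s.
At the end, for the whole second after the job is handed in: The carrier stands free on the platter, level within 0.025 rad: the tail foot within 3 mm of the cone's centre, the tail foot and the front left foot both at least 5.5 mm below the platter's face (home is 7.5 mm), the short foot on the face (within 2 mm) (horizontal distance between cone_foot and cone below 0.003 m and z of each of cone_foot, groove_foot in the frame of cone below -0.0055 m and z of flat_foot in the frame of cone below 0.002 m and angle between carrier_grip's own z axis and vertical below 0.025 rad); the robot touches nothing.
It fails at once if the carrier is pressed or dropped on the base with more than 45 N (contact force between carrier and base above 45 N).
It fails at once if the carrier is tipped more than 20 degrees (angle between carrier_grip's own z axis and vertical above 0.35 rad).
It fails at once if a bystander is moved more than 30 mm (distance of any of vial, jar, beaker, dish, tipbox, bottle, weight from where it was at the start of the episode above 0.03 m).
It also fails if it takes over 64 s, if anything falls off the work surface, if the arm or the gripper's body presses on something with over 40 N, if the wrist force passes 120 N, or if a joint passes its speed limit or range.

### The arm

A 6-joint arm with a two-finger parallel gripper is mounted at the origin on the work surface. World frame = base frame: x ahead of the robot, y to its left, z up, the work surface at z = 0. Lengths are in mm, angles in rad, forces in N, time in s.
With the tool pointing down it reaches from about 275 to 825 mm from the base axis. Payload 4.9 kg.
Tool frame: the origin (TCP) lies at the very end of the fingers, on their centre line; the grasp point (between the pads) lies 19 mm behind it; z points along the fingers, y is the line along which they close (so a half turn about z gives the same grasp; the last joint's range is limited). The gripper opens to 85 mm and grips with 20 to 120 N. Pads are 22 mm wide; open, the fingers measure 114 mm over their backs; the gripper's body (76 mm by 85 mm) begins 54 mm behind the grasp point. The pads swing forward as they close: fully open they stand 13 mm farther back than shut.
Start: joints at [1.211, 0.326, -0.193, 1.052, 0, 1.437], TCP at [123.13, 536.057, 231.281] pointing down, gripper open.
Joint ranges: [-2.65, 2.65], [-0.97, 1.79], [-1.3, 1.35], [-1.93, 2.1], [-1.47, 1.37], [-3.14, 3.14]. Speed limits (rad/s): [2.57, 2.57, 3.14, 3.14, 3.14, 3.14].

### API

Orientations are given as [roll, pitch, yaw] about the fixed x, y, z axes, in that order (R = Rz(yaw) Ry(pitch) Rx(roll)).
In Python, from bench import bot, solve_ik, imaging gives the robot as it stands. Calls block until the motion is done:
- bot.move_ptp(position, orientation): joint-space move of the TCP to a pose.
- bot.movel(position, rot=None, max_speed=150, threshold=None): straight line of the TCP; rot=None keeps the orientation; max_speed is the mean speed in mm/s. With threshold (N) it stops when the force on the tool has changed by that much, and returns True; else False.
- bot.move_j(angles): joint-space move.
- bot.grip(opening, effort=None): opening from 0.0 (shut) to 1.0 (fully open); effort is the grip in N (None keeps the last); returns when the fingers have stopped.
- bot.dwell(seconds).
- solve_ik(position, orientation): joint angles nearest the present ones, or None.
- bot.get_state(): the state.
- imaging.capture(name): name is "side" or "top" or "wrist"; returns the picture (400x640x3 uint8, blue, green, red); there is no depth.
- imaging.camera_model(name): a dict with "K" (3x3 intrinsics, pixels), "position" and "rotation" of the camera in the world. Camera axes: x right, y up, looking along -z (the intrinsics and any distortion apply to the point x, -y, -z); pixel columns grow to the right and rows downward; lengths in mm; the calibration is good to about 2 mm. A picture is of the moment at which its call begins: read the wrist's pose just before it. camera_model takes no time and is no camera call; for the wrist camera it gives the pose at the moment of the call.
A pose or a line that the arm cannot do raises bot.IKError and nothing moves.
- bot.sign_off(): hands the job in; it is judged then, once.
The state is a dict: "t": time; "qpos": joint angles; "joint_velocities": joint speeds; "effort": joint torques, N m; "tcp_pos": TCP position; "orientation": TCP orientation; "contact_force": force on the tool from outside, world axes, zero at the start; "wrist_torque": the same for the moment, N m; "opening": opening from 0.0 (shut) to 1.0 (fully open); "gripper_force": force on a finger pad.
Only numpy, scipy, OpenCV 4.12 (cv2) and the standard library are available. Lean on these libraries where they do the work, as an engineer would, in place of code of your own. Each camera call takes 0.05 s, during which the arm holds its last target. There are 200 camera calls.

## Working session

There is one attempt and no reset: what is moved stays moved. The work goes in short steps, each a Python script; the robot and the scene stay as the last script left them, time stands still between calls to the robot, and variables do not carry over. Pictures are saved under pics/ and viewed, at most 10 in all, crops included, and the job is handed in when it is done.

```bash
mkdir -p pics; ls; python3 - <<'E'
from bench import bot, imaging
import cv2
for n in("top","side"):
    cv2.imwrite(f"pics/{n}0.png",imaging.capture(n)); m=imaging.camera_model(n); print({k:(v.tolist() if hasattr(v,'tolist') else v) for k,v in m.items()})
s=bot.get_state(); print(s["t"],s["orientation"])
E
```

```text
pics
{'K': [[439.04585059849103, 0.0, 311.5039597224421], [0.0, 439.04585059849103, 198.9233209482877], [0.0, 0.0, 1.0]], 'position': [411.96613258662666, -10.489737268984856, 1286.1921589308593], 'rotation': [0.06386979071770238, -0.005578903738236551, -1.5596925552959109]}
{'K': [[461.2257136400943, 0.0, 326.5720897195459], [0.0, 461.2257136400943, 193.91721452785484], [0.0, 0.0, 1.0]], 'position': [113.57878435282062, -1167.1680845952308, 790.6119730447184], 'rotation': [1.048697815924109, 0.005732213628212746, -0.3076060645890618]}
0.1 [-3.14001996e+00 -1.97363170e-04  2.91576594e+00]
```

View pics/top0.png

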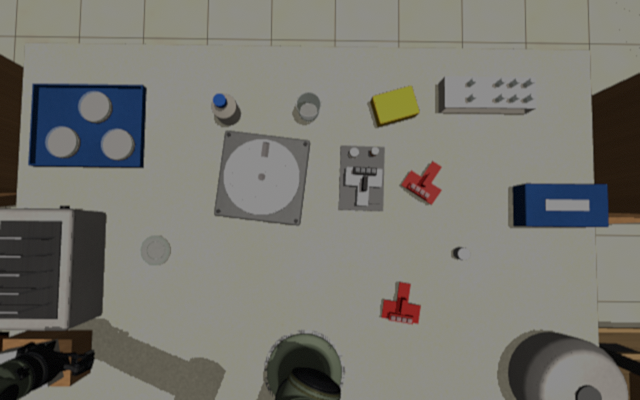

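View pics/side0.png

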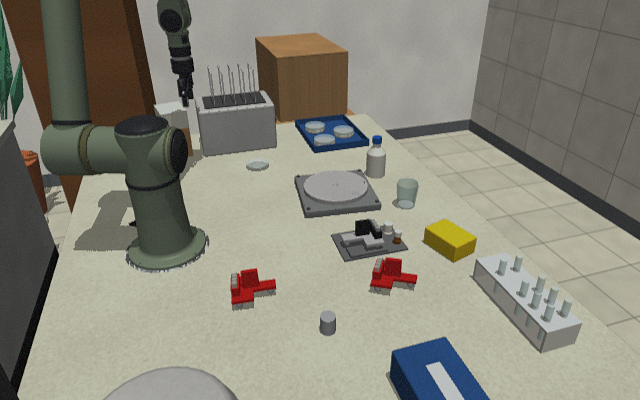

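The top view shows the carrier at about (363,185) with its tail toward the robot, and the base at (262,177) with a dark groove mark near (265,149). I'll enlarge both.

```bash
python3 - <<'E'
import cv2
a=cv2.imread("pics/top0.png")[120:235,205:395]
cv2.imwrite("pics/crop0.png",cv2.resize(cv2.convertScaleAbs(a,alpha=1.3),None,fx=4.2,fy=4.2,interpolation=cv2.INTER_CUBIC))
E
cat > h.py <<'E'
import numpy as np, cv2
from scipy.spatial.transform import Rotation as R
from bench import bot, imaging, solve_ik
def ray(m,uv):
    K=np.array(m["K"]); d=np.linalg.inv(K)@np.array([uv[0],uv[1],1.]); d[1:]*=-1
    return R.from_euler("xyz",m["rotation"]).as_matrix()@d
def pix2z(m,uv,z):
    p=np.array(m["position"]); d=ray(m,uv); return p+d*(z-p[2])/d[2]
def proj(m,P):
    q=R.from_euler("xyz",m["rotation"]).as_matrix().T@(np.array(P)-m["position"])
    q=np.array(m["K"])@(q*[1,-1,-1]); return q[:2]/q[2]
E
python3 -c "
from h import *
print(imaging.camera_model('wrist')); m=imaging.camera_model('top')
print(pix2z(m,(262,177),42),pix2z(m,(265,149),42),pix2z(m,(363,185),60))"
```

```text
{'K': array([[280.4751826 ,   0.        , 328.18748903],
       [  0.        , 280.4751826 , 198.45667   ],
       [  0.        ,   0.        ,   1.        ]]), 'position': array([ 49.95973967, 552.54184102, 372.80856488]), 'rotation': array([-2.94908027e-01,  8.16419274e-04,  1.34401729e+00])}
[552.53792221 125.07746504  42.        ] [633.09334576 117.97913757  42.        ] [ 531.2660551  -160.52245788   60.        ]
```

View pics/crop0.png

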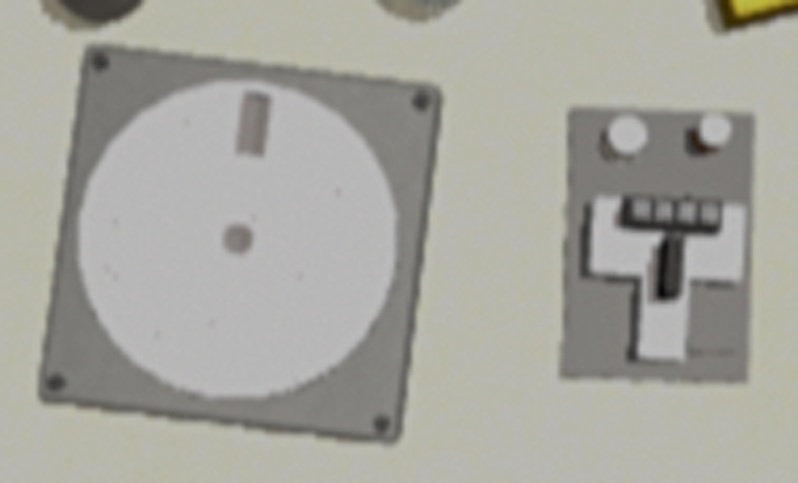

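The groove runs from crop (257,93) to (250,156), and the cone is at (237,239). So the carrier's home heading is about -0.55 rad. Next I'll take wrist views of the base and the carrier.

```bash
python3 - <<'E'
from h import *
import json
ms={}
for n,p,y in(("base",[560,118,200],3.0),("car",[531,-160,210],3.1)):
    for yy in (y,y-2*np.pi):
        try: bot.move_ptp(p,[np.pi,0,yy]); break
        except bot.IKError as e: print(e)
    bot.dwell(.3); m=imaging.camera_model("wrist"); im=imaging.capture("wrist"); cv2.imwrite(f"pics/w{n}.png",im)
    ms[n]={k:np.array(m[k]).tolist() for k in("K","position","rotation")}
    s=bot.get_state(); print(s["t"],s["tcp_pos"],s["orientation"],s["qpos"].round(2) if hasattr(s["qpos"],"round") else s["qpos"])
json.dump(ms,open("ms.json","w"))
for n in ms:
    im=cv2.imread(f"pics/w{n}.png"); cv2.imwrite(f"pics/w{n}b.png",cv2.resize(im,(800,500),interpolation=cv2.INTER_CUBIC))
E
```

```text
2.6167 [559.92563599 118.37092861 200.04550872] [3.14154367e+00 7.06615721e-05 3.00059239e+00] [ 0.08  0.39 -0.18  1.    0.    0.22]
4.05 [ 531.2044721  -159.22288487  209.96003762] [ 3.14153956e+00 -8.16020294e-05  3.10139779e+00] [-0.42  0.35 -0.22  1.01  0.   -0.38]
```

View pics/wbaseb.png

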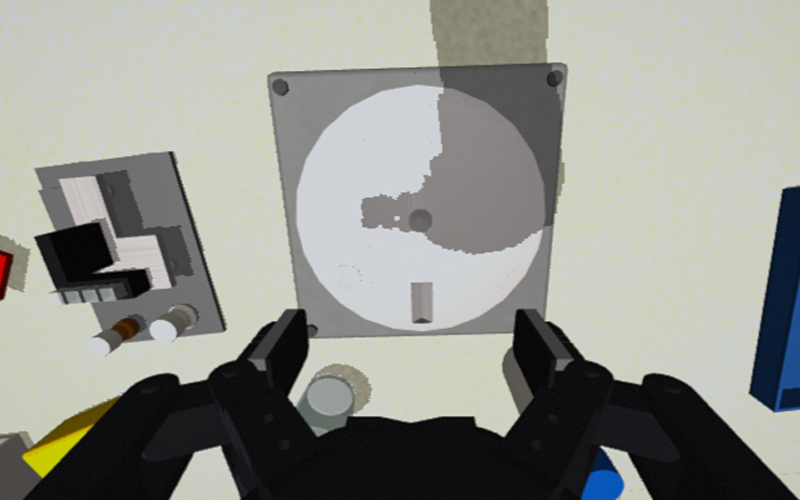

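View pics/wcarb.png

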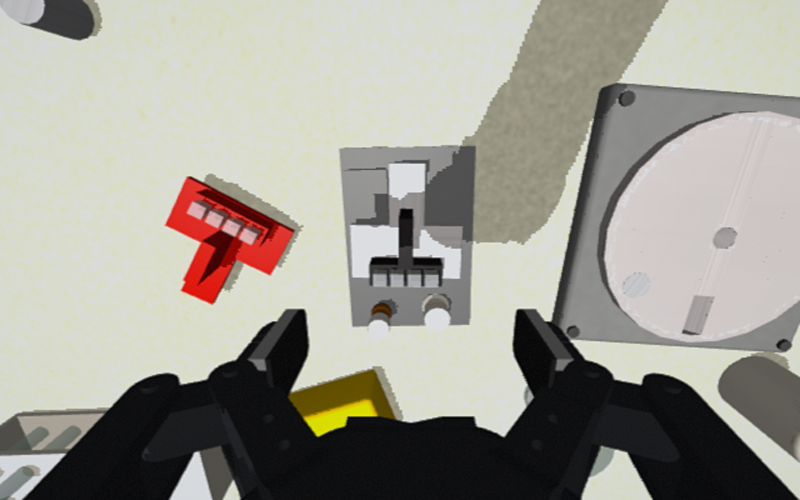

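The base view shows the cone at (420,219), the groove from (421,283) to (423,322) and the flat pad at (347,277). In the carrier view the fin is at about (405,235) and the tail points up. I'll enlarge both.

```bash
python3 - <<'E'
import cv2
a=cv2.imread("pics/wbase.png")[155:275,250:400]; b=cv2.imread("pics/wcar.png")[110:270,260:390]
cv2.imwrite("pics/cb.png",cv2.resize(a,None,fx=5,fy=5,interpolation=cv2.INTER_CUBIC))
cv2.imwrite("pics/cc.png",cv2.resize(b,None,fx=3.75,fy=3.75,interpolation=cv2.INTER_CUBIC))
E
```

```text
(no output)
```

View pics/cb.png

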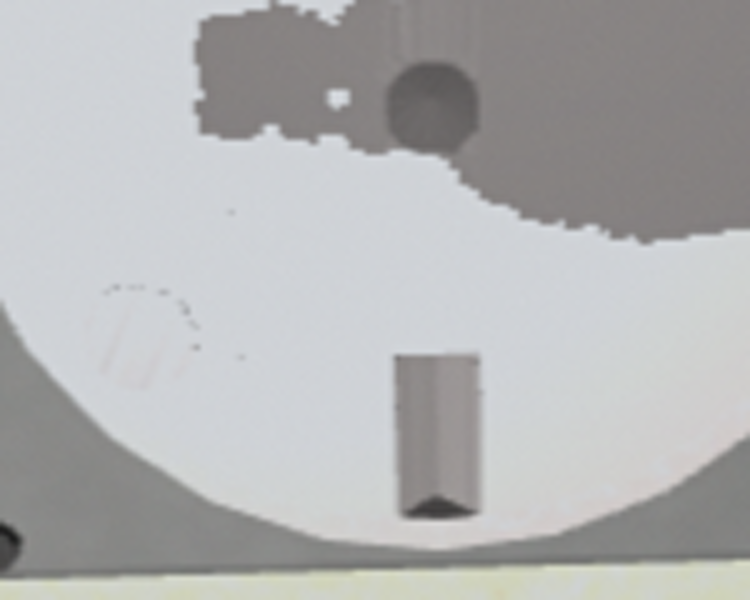

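View pics/cc.png

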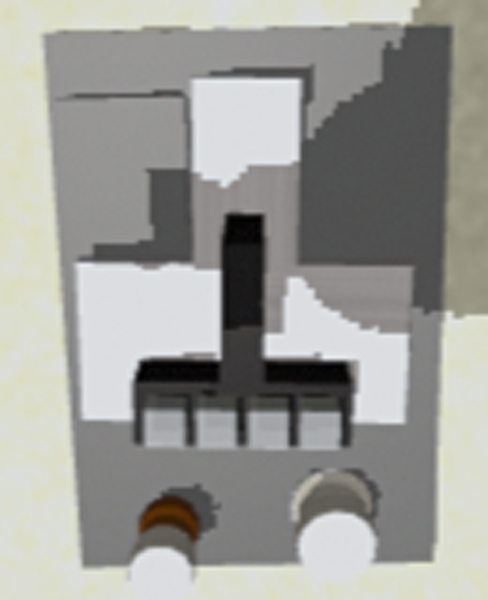

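The crops give clean plate corners and groove edges. I'll fit poses to them.

```bash
cat > fit.py <<'E'
from h import *
import json
ms=json.load(open("ms.json"))
cr=lambda c,f,o:[(c[0]+.5)/f-.5+o[0],(c[1]+.5)/f-.5+o[1]]
B=[pix2z(ms["base"],cr(c,5,(250,155)),42)[:2] for c in[(433,107),(393,354),(480,354),(399,516),(481,516)]]
cone=B[0]; g1=(B[1]+B[2])/2; g2=(B[3]+B[4])/2
def fit(L,W):
    L=np.array(L,float);W=np.array(W);l=L-L.mean(0);w=W-W.mean(0)
    a=np.arctan2((l[:,0]*w[:,1]-l[:,1]*w[:,0]).sum(),(l*w).sum()); Rm=np.array([[np.cos(a),-np.sin(a)],[np.sin(a),np.cos(a)]])
    t=W.mean(0)-Rm@L.mean(0); return a,t,(W-(L@Rm.T+t)).round(1).tolist()
an=lambda d:np.arctan2(d[1],d[0])
if __name__=="__main__":
    print("cone",cone,"g",g1,g2,[np.linalg.norm(g-cone) for g in(g1,g2)],[np.linalg.norm(B[1]-B[2]),np.linalg.norm(B[3]-B[4])],an(g1-cone),an(g2-cone),an(g2-g1))
    W=[pix2z(ms["car"],cr(c,3.75,(260,110)),36)[:2] for c in[(192,79),(300,79),(84,420),(404,422),(78,262),(413,268)]]
    print(fit([(-60,-16),(-60,16),(48,-52),(48,52),(-4,-52),(-4,52)],W))
    F=[pix2z(ms["car"],cr(c,3.75,(260,110)),82)[:2] for c in[(226,214),(264,214)]]; print("fin rear",F)
    mt=imaging.camera_model("top"); ct=lambda c:cr(c,4.2,(205,120))
    print("top cone",pix2z(mt,ct((237,239)),42),"groove",pix2z(mt,ct((254,124)),42))
    T=[pix2z(mt,ct(c),36)[:2] for c in[(638,358),(686,360)]]; print("top tail",T)
E
python3 fit.py
```

```text
cone [551.96058735 128.68165966] g [609.66044873 121.75140327] [651.13246473 117.06016707] [np.float64(58.11456320853753), np.float64(99.85048999722277)] [np.float64(20.0561975768932), np.float64(19.613426595506652)] -0.11953609947982728 -0.11665332880937224 -0.11263930851248724
(np.float64(-0.051404111325198135), array([ 534.31959303, -162.57111739]), [[0.4, 0.0], [0.1, -0.4], [-0.2, 0.4], [-0.6, -0.4], [-0.3, 0.5], [0.5, -0.3]])
fin rear [array([ 505.88136736, -165.79642102]), array([ 506.28612458, -155.94161512])]
top cone [553.86881474 127.81211352  42.        ] groove [632.68447556 117.69969327  42.        ]
top tail [array([ 476.50985842, -145.17963389]), array([ 475.52117366, -177.80599009])]
```

The fits agree: sizes and radii match to within 1 mm, and the top camera is consistent. The carrier is at (534.3,-162.6) with yaw -0.051. The groove angle is -0.117, so home yaw is -0.575. Now I'll grasp and lift.

```bash
python3 - <<'E'
from h import *
o=[np.pi,0,np.pi-.0514]; p=[534.3,-162.6]
bot.grip(.6,40)
bot.move_ptp([*p,130],o)
print(bot.movel([*p,44],max_speed=80,threshold=8))
f0=bot.get_state()["contact_force"]
bot.grip(0,70); s=bot.get_state(); print(s["opening"],s["gripper_force"],s["contact_force"],s["wrist_torque"],s["tcp_pos"])
bot.movel([*p,50],max_speed=30); bot.movel([*p,145],max_speed=100); bot.dwell(.3)
s=bot.get_state(); print(s["t"],s["contact_force"]-f0,s["wrist_torque"],s["opening"],s["tcp_pos"])
m=imaging.camera_model("wrist"); cv2.imwrite("pics/held.png",imaging.capture("wrist")); np.save("mheld.npy",np.array([m["position"],m["rotation"]]))
a=cv2.imread("pics/held.png"); cv2.imwrite("pics/heldb.png",cv2.resize(a[60:360,130:530],None,fx=2,fy=2,interpolation=cv2.INTER_CUBIC))
E
```

```text
False
0.13041474461191965 68.05088639259338 [-0.9075226   0.60321244  2.49265335] [0.01373783 0.13664094 0.07935832] [ 534.59595149 -162.74148693   44.44080663]
8.3083 [-0.38290529 -0.22503751 -3.51989049] [-0.01220446  0.03779098  0.00361258] 0.1305927027883109 [ 534.05343362 -162.49784     144.53518666]
```

View pics/heldb.png

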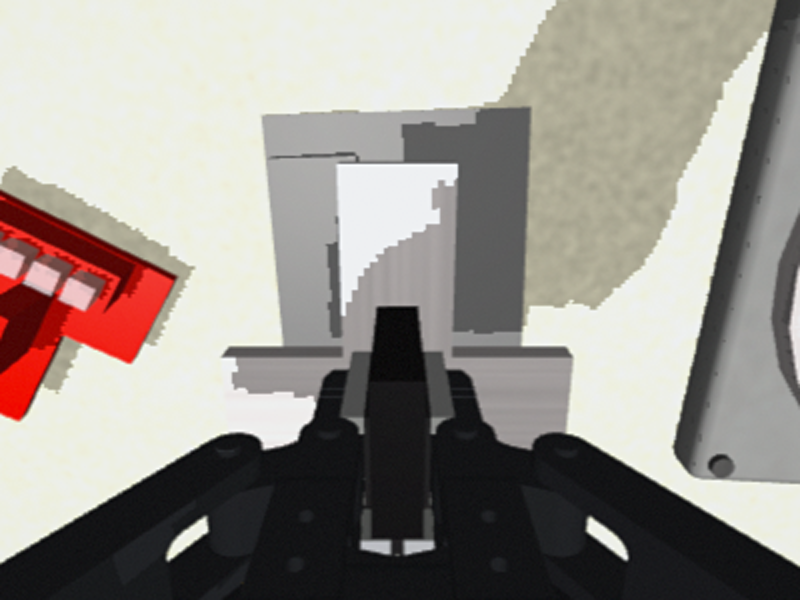

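The carrier is held level, with tail corners at (337,162) and (458,163) and shoulders at (224,356) and (572,356). I'll work out the in-hand offset, then move over the base.

```bash
python3 - <<'E'
from h import *
from fit import fit,cr
from scipy.optimize import least_squares
a=np.load("mheld.npy"); m=dict(K=imaging.camera_model("wrist")["K"],position=a[0],rotation=a[1])
uv=[cr(c,2,(130,60)) for c in[(337,163),(458,163),(225,356),(572,356)]]
L=np.array([(-60,-16,0),(-60,16,0),(-4,-52,0),(-4,52,0)],float)
# pose: x,y,z of plate top middle, yaw,pitch,roll
f=lambda q:np.concatenate([proj(m,R.from_euler("ZYX",q[3:]).apply(l)+q[:3])-u for l,u in zip(L,uv)])
r=least_squares(f,[534,-162,136,-.05,0,0],x_scale=[1,1,1,.01,.01,.01]); print(r.x.round(3),r.fun.round(2))
print(fit(L[:,:2],[pix2z(m,u,136.1)[:2] for u in uv]))
h=-.575; c=np.array([551.96,128.68]); g=c+45*np.array([np.cos(h),np.sin(h)])
bot.move_ptp([*g,125],[np.pi,0,np.pi+h]); bot.dwell(.3)
s=bot.get_state(); print(g,s["t"],s["tcp_pos"],s["orientation"],s["contact_force"])
m=imaging.camera_model("wrist"); im=imaging.capture("wrist"); np.save("mover.npy",np.array([m["position"],m["rotation"]]))
P=lambda x,y,z:np.array([*(s["tcp_pos"][:2]+R.from_euler("z",h).as_matrix()[:2,:2]@[x,y]),z])
big=cv2.resize(im[40:340,130:530],None,fx=2,fy=2,interpolation=cv2.INTER_CUBIC)
def mk(p,col):
    u=(proj(m,p)-[130,40])*2+.5; cv2.drawMarker(big,tuple(int(round(v)) for v in u),col,cv2.MARKER_CROSS,9,1)
zt=s["tcp_pos"][2]+17.6-26
for x,y in[(-60,-16),(-60,16),(-4,-52),(-4,52)]: mk(P(x,y,zt),(0,0,255))
mk([*c,42],(0,255,0))
for r_ in(58,100): mk([c[0]+r_*np.cos(-.117),c[1]+r_*np.sin(-.117),42],(0,255,0))
cv2.imwrite("pics/over.png",big)
E
```

```text
[ 5.33785e+02 -1.61931e+02  1.33877e+02 -4.90000e-02  3.00000e-03
  8.00000e-03] [ 0.43  0.5  -0.41  0.35 -0.69 -0.49  0.66 -0.45]
(np.float64(-0.050585193546516), array([ 533.22044833, -161.87319072]), [[0.1, -0.1], [0.2, -0.1], [-0.2, 1.2], [-0.1, -1.0]])
[589.72365361 104.20743442] 9.7167 [589.91821588 103.1487832  125.16330256] [3.14151719e+00 2.52828086e-04 2.56499652e+00] [ 0.06487907  0.22574977 -2.89032954]
```

View pics/over.png

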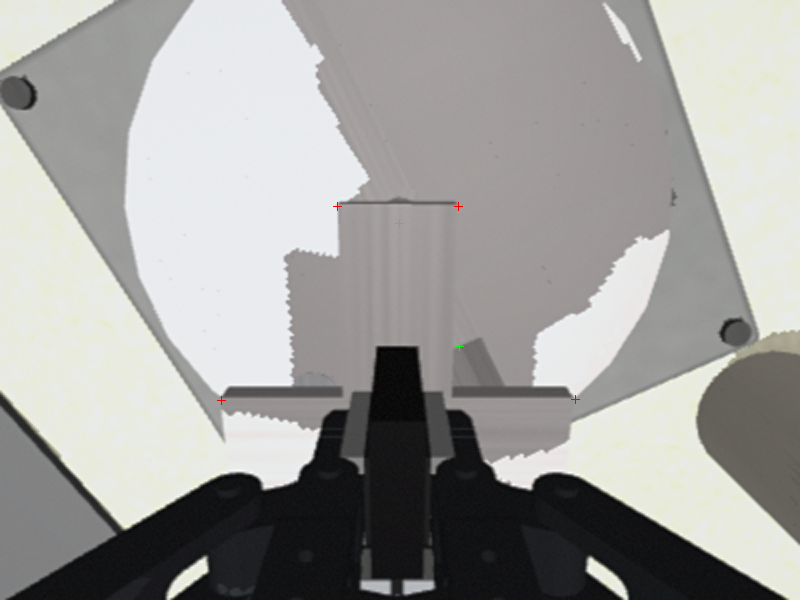

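The predicted marks match the image to about 1 mm: cone rim at (400,198), groove corner at (478,338). Home should be at TCP z≈72.9, and standing on the face would be 80.4. I'll descend slowly with a force threshold.

```bash
python3 - <<'E'
from h import *
h=-.575; g=np.array([551.96,128.68])+45.4*np.array([np.cos(h),np.sin(h)]); o=[np.pi,0,np.pi+h]
pr=lambda *a:print(*a,(lambda s:[np.round(s[k],3).tolist() for k in("t","tcp_pos","orientation","contact_force","wrist_torque")])(bot.get_state()))
bot.movel([*g,84],o,max_speed=60); bot.dwell(.3); pr("pre")
e=g-bot.get_state()["tcp_pos"][:2]; g2=g+e if np.linalg.norm(e)<2.5 else g
bot.movel([*g2,83],max_speed=10); bot.dwell(.2); pr("adj")
hit=bot.movel([*g2,72],max_speed=8,threshold=3); pr(hit); bot.dwell(.3); pr("settled")
E
```

```text
pre [10.9, [590.33, 104.015, 84.376], [3.141, 0.001, 2.567], [0.333, 0.182, -2.866], [0.004, 0.028, -0.005]]
adj [11.35, [589.815, 103.965, 83.006], [3.142, 0.0, 2.567], [-0.405, 0.303, -2.486], [0.038, -0.028, 0.027]]
True [12.517, [590.241, 103.906, 72.976], [3.141, 0.001, 2.567], [1.287, -0.121, 4.766], [0.034, 0.043, 0.049]]
settled [12.817, [590.244, 103.886, 72.959], [3.141, 0.001, 2.567], [0.518, -0.277, 5.778], [0.048, 0.058, 0.055]]
```

First contact came at z=72.98, which is the home height. I'll release, back off straight up, and check.

```bash
python3 - <<'E'
from h import *
bot.grip(.25); bot.grip(.55); p=np.array(bot.get_state()["tcp_pos"])
bot.movel([p[0],p[1],200],max_speed=90); h=-.575
bot.dwell(.4); s=bot.get_state(); print(s["t"],s["contact_force"])
m=imaging.camera_model("wrist"); im=imaging.capture("wrist")
big=cv2.resize(im[100:300,190:460],None,fx=2.9,fy=2.9,interpolation=cv2.INTER_CUBIC)
c=np.array([551.96,128.68,0]); Rz=R.from_euler("z",h)
for x,y,z in[(-15,-16,72.5-8+.0),(-15,16,64.5),(41,-52,64.5),(41,52,64.5),(93,-52,64.5),(93,52,64.5)]:
    q=Rz.apply([x,y,0])+c; q[2]=90.5-26
    u=(proj(m,q)-[190,100])*2.9+.95; cv2.drawMarker(big,tuple(int(round(v)) for v in u),(0,0,255),cv2.MARKER_CROSS,9,1)
cv2.imwrite("pics/fin.png",big)
E
```

```text
15.425 [-0.63317724 -0.08751169  0.39175126]
```

View pics/fin.png

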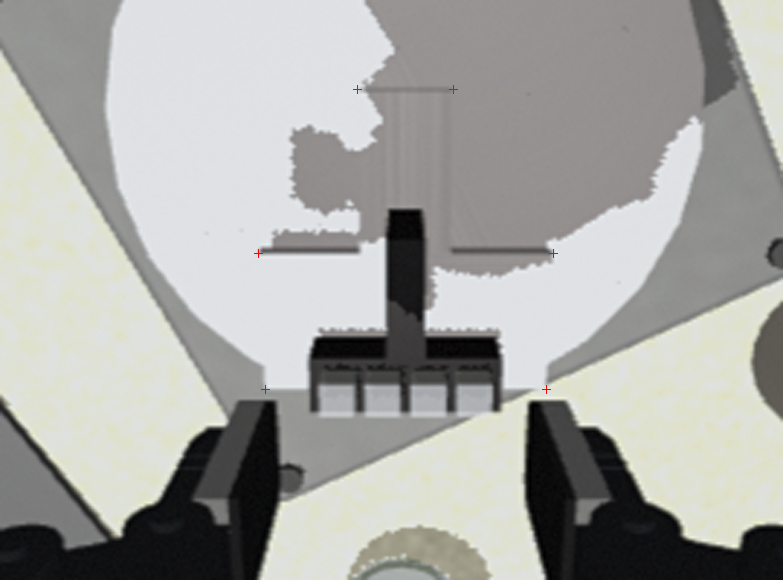

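The carrier stands free, and its plate corners fall on the predicted home marks at (357,90), (453,90), (265,389) and (546,389). It is level and home, so I'm handing it in.

```bash
python3 -c "
from bench import bot
print(bot.sign_off())"
```

```text
the job is handed in; nothing more can be done
None
```

The carrier is on the rotary base, released and handed in; first contact came at the expected home height and the final wrist picture matched the home position, but sign-off returned no verdict.

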